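Latch the counting chamber under the microscope

TASK

A glass counting chamber lies in the sprung carriage of the video microscope: with the fingertips, push the carriage in by its upright push plate until the stop pin has dropped in behind the carriage's tooth, but without running it into the end stop. Then let it go, so that it springs back and stays latched on the pin with the chamber under the objective. Do not touch the chamber, and leave the other things on the bench as they are.

Things in the scene. Friction and masses are not known exactly. Their poses are not given: they have to be found in the camera images.
- scope: white video microscope fixed to the bench, 360 mm high; black guide bed 120 mm wide, 18 mm high. Origin on the bench under the objective. Its y axis points the way the carriage is pushed in (to the column), its x axis lies across. Objective tip 66 mm above the bench; the head overhangs from y = -28 mm on. The bed ends at y = -210 mm: the space before the push plate is free
- push_face (a point): centre of the outer upright face of the carriage's sheet-steel push plate: 100 mm wide, from 26 to 76 mm above the bench, this point 51 mm above it; its back slopes down. The face looks along -y of this frame; pushing it along +y (the scope's y) moves the carriage in. It moves with the carriage; 240 mm from the objective's axis when out
- carriage (a joint): travel in m of the aluminium carriage along the scope's y: 0 = out, grows as pushed in. Spring pushes it out: 3 N at 0, 5.5 N at 0.042, 7 N at 0.066, plus damping 40 N s/m; the ramp adds about 1.5 N. At 0.043 to 0.046 the stop pin drops behind its tooth; let go after that, it springs back and latches on the pin at about 0.042; before, it returns to 0. Rubber end stop at 0.066
- stop_pin (a joint): height of the sprung upright stop pin in m: 0 = down, about 0.009 when the tooth passes under it
- pin_head (a point): top of the black round head (18 mm across) of the stop pin, 81 mm above the bench when down, on an aluminium bridge beside the carriage, 85 mm before the objective's axis on the scope's +x side. Need not be touched
- chamber_center (a point): centre of the glass counting chamber, 75 x 33 x 5 mm, about 30 g, lying loose across the carriage in a nest with 4 mm high black edges. Not to be touched
- nest (a point): where the chamber's centre belongs in the carriage's nest, 36.5 mm above the bench; moves with the carriage
- view_spot (a point): point under the objective, 36.5 mm above the bench, fixed to the microscope: the chamber's centre comes here when the carriage is latched
- spare: a second glass counting chamber like the first, 75 x 33 x 5 mm, lying flat on the bench beside the carriage; leave alone. Origin at the centre of its underside
- slide_box: blue and white plastic slide box, 77 x 97 x 32 mm high, on the robot's side of the carriage; leave alone. Origin at the centre of its underside
- reagent: brown glass bottle, 46 mm across, 100 mm high, on the far side of the microscope; leave alone. Origin at the centre of its underside
- buffer_jar: clear jar, 54 mm across, 65 mm high, near the robot on its right; leave alone. Origin at the centre of its underside
- tip_box: box of pipette tips, 85 x 120 mm, 59 mm high, far right; leave alone. Origin at the centre of its underside
There are look-alikes about, which are no part of the job. What is shaped like the part that bears chamber_center but brown is not meant.

How it is judged:
By the outcome, as a careful person would: the job done as asked, in the order asked, and still so for the second after the job is handed in, with the robot touching nothing.
It also fails if it takes over 32 s, if anything falls off the work surface, if the arm or the gripper's body presses on something with over 40 N, if the wrist force passes 120 N, or if a joint passes its speed limit or range.

ROBOT

A 7-joint arm with a two-finger parallel gripper is mounted at the origin on the work surface. World frame = base frame: x ahead of the robot, y to its left, z up, the work surface at z = 0. Lengths are in mm, angles in rad, forces in N, time in s.
With the tool pointing down it reaches from about 350 to 900 mm from the base axis. Payload 8.1 kg.
Tool frame: the origin (TCP) lies at the centre of the arm's flange, where the gripper is bolted on; the fingertips stand 173 mm ahead of it and the grasp point (between the pads) lies 155 mm ahead of it (ctrl.pinch_z is the distance from the TCP to the grasp point, in mm); z points along the fingers, y is the direction in which the jaws open and shut (so a half turn about z gives the same grasp; the last joint's range is limited). The gripper opens to 85 mm and grips with 20 to 120 N. Pads are 22 mm wide; open, the fingers measure 114 mm over their backs; the gripper's body (76 mm by 85 mm) begins 54 mm behind the grasp point. The pads swing forward as they close: fully open they stand 13 mm farther back than shut.
Start: joints at [-1.351, 0.434, 0.025, 1.573, -0.012, 1.134, -0.075], TCP at [198.288, 592.718, 404.723] pointing down, gripper open.
Joint ranges: [-2.62, 2.62], [-0.44, 2.09], [-1.27, 1.32], [0.08, 2.57], [-1.32, 4.46], [0.12, 2], [-2.74, 2.74]. Speed limits (rad/s): [2.22, 2.22, 3.01, 3.01, 3.14, 3.14, 3.14].

INTERFACE

Orientations are given as a unit quaternion [w, x, y, z].
In Python, from workcell import readout, capture, get_calibration, ctrl gives the robot as it stands. The module is installed in compiled form; this text tells all that it offers.
- The arm moves only by the tool step_arm, never from a script. Its argument "targets" is a list of rows, each an object with "offset": the shift along the tool's x, y, z in mm, a list of three; "turn": the turn, a rotation vector about the tool's x, y, z in degrees, a list of three. In form: [{"offset": [x, y, z], "turn": [wx, wy, wz]}, ...]. A call has 1 to 5 rows; each row is the pose to reach, as a shift and turn from the pose commanded when the call began, along the tool's axes at that moment; what a row does not reach only later rows make up. A row lasts 1/8 s, in which the tool goes at most 62.5 mm and 10.7 degrees, less where a joint would pass 70% of its speed; a pose out of reach is approached as far as the arm can. A call with a gripper value outside its range is refused whole. "fingers" is the gripper command: -1 is shut, 1 is fully open, values between are in proportion, set as the call begins (left out, the last holds). The fingers move at their own pace and stop on an object; "grip_force" is the grip in N (left out, the last holds). Time passes only in rows, so rows that repeat a pose let the fingers close. It gives the time, the measured TCP pose, the force and the opening at its end, in the units of the state.
- readout.get_state(): the state, without advancing time (a new reading comes with each control period).
- capture(name): name is "scene" or "top" or "wrist"; returns (picture, depth): 400x640x3 uint8, red, green, blue; 400x640 float32, mm along the optical axis (not along the pixel's ray), 0 where there is no reading.
- get_calibration(name): a dict with "K" (3x3 intrinsics, pixels), "k1" (the pictures are not rectified: a ray, as slopes to the right and down, at radius r is drawn at 1 + k1 r^2 times it, then the intrinsics apply), "pose" (4x4, takes a point from camera to world coordinates). Camera axes: x right, y up, looking along -z (the intrinsics and any distortion apply to the point x, -y, -z); pixel columns grow to the right and rows downward; lengths in mm; the calibration is good to about 2 mm. A picture is of the moment at which its call begins: read the wrist's pose just before it. get_calibration takes no time and is no camera call; for the wrist camera it gives the pose at the moment of the call.
- ctrl.finish_job(): hands the job in, once; it reports no verdict.
The state is a dict: "clock": time; "joints": joint angles; "joint_velocities": joint speeds; "joint_torque": joint torques, N m; "eef_pos": TCP position; "eef_rot": TCP orientation; "force": force on the tool from outside, world axes, zero at the start; "wrist_torque": the same for the moment, N m; "width": finger opening in mm.
Only numpy, scipy, OpenCV 4.12 (cv2) and the standard library are available. Lean on these libraries where they do the work, as an engineer would, in place of code of your own. Each camera call takes 0.05 s, during which the arm holds its last target.

## Working session

There is one attempt and no reset: what is moved stays moved. The work goes in short steps, Python scripts to look and compute and a tool call to move; the robot and the scene stay as the last step left them, time stands still between calls to the robot, and variables do not carry over. Pictures are saved under pics/ and viewed, and the job is handed in when it is done.

Besides the shell and the picture viewer there is one more tool, called after "Request:" as a command line: name --argument value ..., lists and objects as JSON in quotes. step_arm: Moves the arm, as the interface text tells. Its arguments: {"type":"object","properties":{"targets":{"type":"array"},"fingers":{"type":"number"},"grip_force":{"type":"number"}},"required":["targets"]}

```bash
mkdir -p pics
cat > h.py <<'E'
import numpy as np,cv2
from workcell import readout,capture,get_calibration,ctrl
def px2w(cal,u,v,d):
    K=np.array(cal["K"]);T=np.array(cal["pose"])
    p=cv2.undistortPoints(np.array([[[u,v]]],float),K,np.array([cal["k1"],0,0,0.]))[0,0]
    return (T@np.array([p[0]*d,-p[1]*d,-d,1]))[:3]
def w2px(cal,P):
    K=np.array(cal["K"]);T=np.linalg.inv(np.array(cal["pose"]))
    c=T@np.r_[P,1]; x,y=c[0]/-c[2],-c[1]/-c[2]; s=1+cal["k1"]*(x*x+y*y)
    return K[0,0]*x*s+K[0,2],K[1,1]*y*s+K[1,2],-c[2]
E
python3 - <<'E'
from h import *
print(readout.get_state())
for n in("scene","top"):
    im,d=capture(n);cv2.imwrite(f"pics/{n}0.png",im[:,:,::-1]);np.savez(f"{n}0.npz",im=im,d=d)
    c=get_calibration(n);print(n,c)
E
```

```text
{'clock': 0.0, 'joints': array([-1.35056421,  0.43521741,  0.02495823,  1.57411428, -0.01160388,
        1.13397975, -0.07509296]), 'joint_velocities': array([-7.97506732e-06,  2.16352382e-03, -9.78557444e-04, -3.55604499e-04,
       -2.00832496e-03, -7.89096643e-04, -5.09643356e-04]), 'joint_torque': array([ 1.16470823e-03, -6.70485020e+01,  1.02552474e+00, -3.16195178e+01,
        1.55643054e-02,  1.30092454e-02, -5.95374672e-05]), 'eef_pos': array([198.23138306, 592.48069497, 403.92238697]), 'eef_rot': array([-6.03167334e-05,  1.60741246e-01,  9.86996268e-01, -7.84601763e-04]), 'force': array([-0.22155555,  0.24714113, -0.198784  ]), 'wrist_torque': array([-0.01139902, -0.02440424, -0.01423741]), 'width': 85.45172358356139}
scene {'K': array([[435.77539005,   0.        , 324.18949091],
       [  0.        , 435.77539005, 200.11012692],
       [  0.        ,   0.        ,   1.        ]]), 'k1': -0.03233472167349819, 'pose': array([[-1.52223843e-01, -7.76621831e-01,  6.11298972e-01,
         1.12956769e+03],
       [ 9.88204086e-01, -1.30079765e-01,  8.08204182e-02,
         2.41506649e+01],
       [ 1.67507251e-02,  6.16390936e-01,  7.87262108e-01,
         8.06709101e+02],
       [ 0.00000000e+00,  0.00000000e+00,  0.00000000e+00,
         1.00000000e+00]])}
top {'K': array([[430.46310394,   0.        , 317.36666637],
       [  0.        , 430.46310394, 194.50172729],
       [  0.        ,   0.        ,   1.        ]]), 'k1': -0.026923247386534073, 'pose': array([[-1.72057483e-02,  9.97052600e-01, -7.47668030e-02,
         4.72090598e+02],
       [-9.99323872e-01, -1.47184359e-02,  3.36922289e-02,
        -5.22277083e+01],
       [ 3.24924740e-02,  7.52959510e-02,  9.96631707e-01,
         1.10662983e+03],
       [ 0.00000000e+00,  0.00000000e+00,  0.00000000e+00,
         1.00000000e+00]])}
```

View pics/scene0.png

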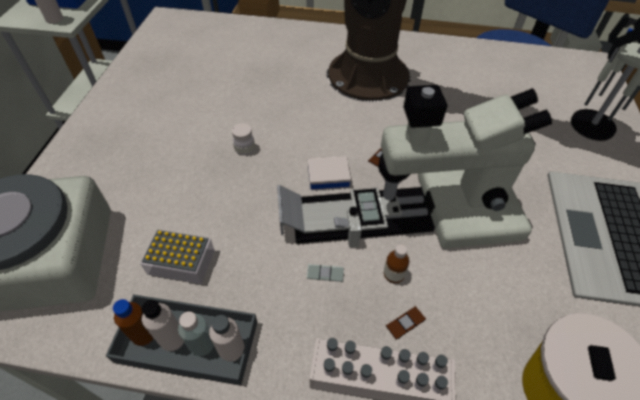

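View pics/top0.png

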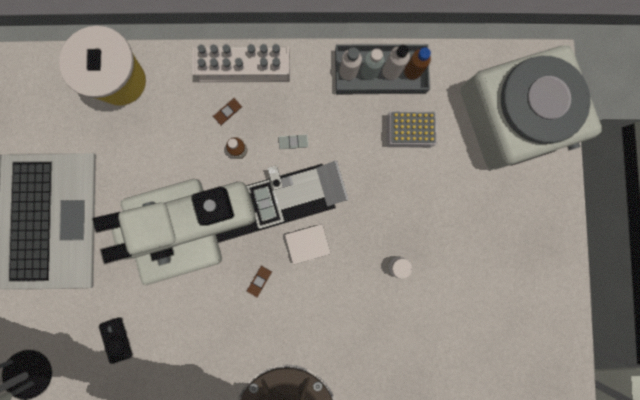

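Run:
```python
from h import *
z=np.load("top0.npz");cv2.imwrite("pics/topc.png",cv2.resize(z["im"][140:260,200:360,::-1],None,fx=5,fy=5,interpolation=cv2.INTER_CUBIC))
z=np.load("scene0.npz");cv2.imwrite("pics/scenec.png",cv2.resize(z["im"][150:260,260:420,::-1],None,fx=5,fy=5,interpolation=cv2.INTER_CUBIC))
```

```text
(no output)
```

View pics/topc.png

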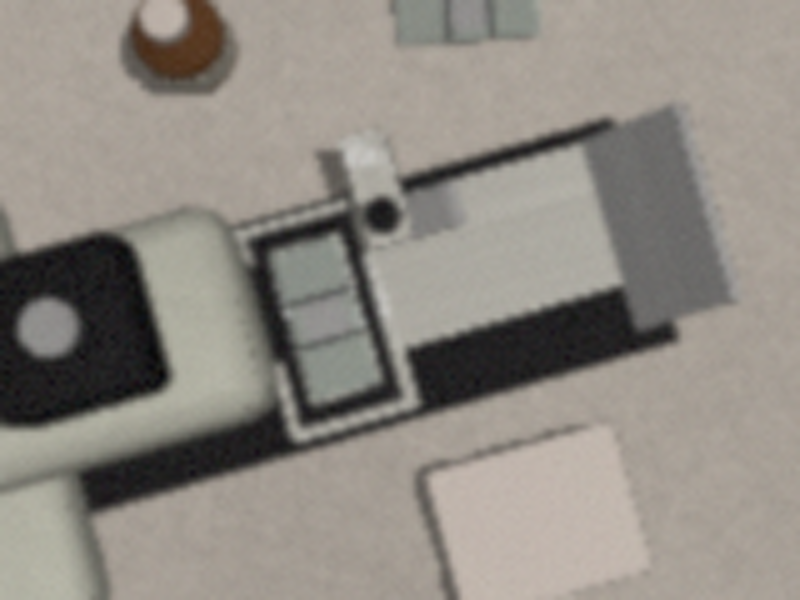

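View pics/scenec.png

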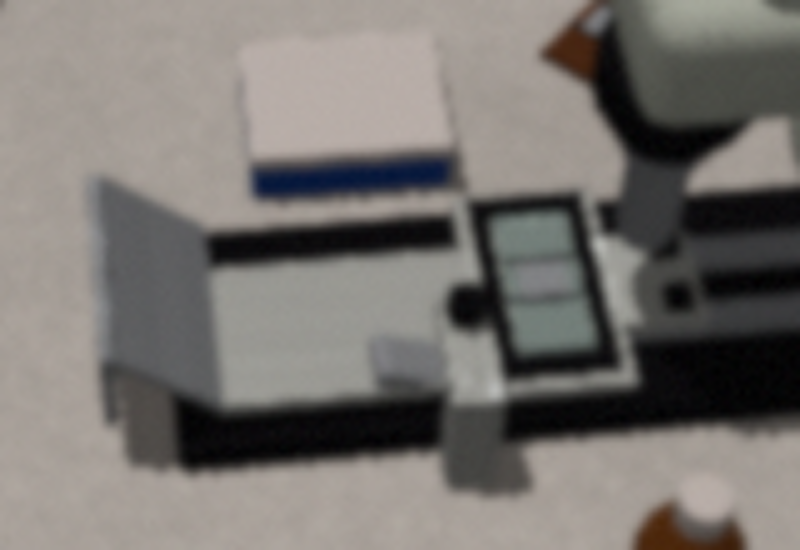

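```bash
cat >> h.py <<'E'
def rayz(cal,u,v,z):
    a=px2w(cal,u,v,100.);o=np.array(cal["pose"])[:3,3];return o+(a-o)*(z-o[2])/(a[2]-o[2])
E
python3 - <<'E'
from h import *
ct=get_calibration("top");cs=get_calibration("scene")
T=lambda x,y:(200+x/5,140+y/5); S=lambda x,y:(260+x/5,150+y/5)
r=lambda n,c,p,z:print(n,rayz(c,*p,z).round(1))
r("plate +x topedge",ct,T(682,104),76);r("plate -x topedge",ct,T(735,299),76)
r("S -x",cs,S(93,178),76);r("S +x",cs,S(105,365),76)
r("pin T",ct,T(383,213),81);r("pin S",cs,S(467,300),81)
r("chamber T",ct,T(324,318),39);r("chamber S",cs,S(543,280),39)
r("bed -x edge a",ct,T(675,338),18);r("bed -x edge b",ct,T(95,508),18)
r("box",ct,T(535,510),32)
for n,p in(("plate",T(700,210)),("mid",T(660,215)),("chr",T(324,318))):
    d=np.load("top0.npz")["d"];u,v=p;dd=d[int(v),int(u)];print(n,dd,px2w(ct,u,v,dd).round(1))
E
```

```text
plate +x topedge [ 630.5 -134.6   76. ]
plate -x topedge [ 535.6 -158.2   76. ]
S -x [ 538.9 -155.2   76. ]
S +x [ 635.4 -128.8   76. ]
pin T [579.  10.  81.]
pin S [581.9  13.6  81. ]
chamber T [531.5  42.3  39. ]
chamber S [533.6  45.1  39. ]
bed -x edge a [ 519.8 -133.2   18. ]
bed -x edge b [439.2 159.3  18. ]
box [434.8 -60.8  32. ]
plate 1039.4838 [ 579.  -142.3   74.7]
mid 1053.5748 [ 578.3 -123.9   59.9]
chr 1064.7509 [531.5  42.2  39.5]
```

Request:
step_arm --targets '[{"offset": [0,0,-60],"turn": [0,0,10]},{"offset": [0,0,-120],"turn": [0,0,20]},{"offset": [0,0,-180],"turn": [0,0,30]},{"offset": [0,0,-200],"turn": [0,0,40]},{"offset": [0,0,-200],"turn": [0,0,50]}]' --fingers -1

```text
clock: 0.72
eef_pos: [198.3, 592.7, 606.7]
eef_rot: [-0.001, 0.565, 0.825, 0.002]
force: [0.6, 0.9, -0.4]
width: 0.1
```

```bash
cat >> h.py <<'E'
from scipy.spatial.transform import Rotation as Ro
def st():
    s=readout.get_state();q=s["eef_rot"];R=Ro.from_quat([q[1],q[2],q[3],q[0]])
    print(s["clock"],"pos",s["eef_pos"].round(1),"F",s["force"].round(2),"w",round(s["width"],1),"J",s["joints"].round(2));print(R.as_matrix().round(3));return s,R
def to(P,yawx=None):
    s,R=st();o=R.inv().apply(np.array(P)-s["eef_pos"]);print("offset",o.round(1))
    if yawx is not None:
        dx=np.array([np.cos(np.radians(yawx)),np.sin(np.radians(yawx)),0]);z=np.array([0,0,-1.])
        G=Ro.from_matrix(np.c_[dx,np.cross(z,dx),z]);print("turn",np.degrees((R.inv()*G).as_rotvec()).round(2))
E
python3 -c "
from h import *
to([602,-207,604],105.2)"
```

```text
0.725 pos [198.3 592.7 606.7] F [ 0.63  0.88 -0.39] w 0.1 J [-1.48  0.35  0.22  1.22 -0.08  1.57 -0.9 ]
[[-0.361  0.932  0.001]
 [ 0.932  0.361  0.003]
 [ 0.003  0.002 -1.   ]]
offset [-8.915e+02  8.750e+01  5.000e-01]
turn [ 0.1  -0.15  5.98]
```

Request:
step_arm --targets '[{"offset": [-60,6,0],"turn": [0,0,2]},{"offset": [-120,12,0],"turn": [0,0,4]},{"offset": [-180,18,0],"turn": [0,0,6]},{"offset": [-240,24,0],"turn": [0,0,6]},{"offset": [-300,30,0],"turn": [0,0,6]}]'

```text
clock: 1.35
eef_pos: [336.7, 322.5, 604.5]
eef_rot: [-0.0, 0.605, 0.796, -0.0]
force: [0.7, -0.0, 0.3]
width: 0.0
```

```bash
python3 -c "
from h import *
to([602,-207,604],105.2)"
```

```text
1.35 pos [336.7 322.5 604.5] F [ 0.65 -0.01  0.31] w 0.0 J [-1.22  0.05  0.36  1.6  -0.02  1.5  -0.58]
[[-0.267  0.964 -0.   ]
 [ 0.964  0.267 -0.   ]
 [-0.    -0.    -1.   ]]
offset [-5.812e+02  1.141e+02  5.000e-01]
turn [-0.02  0.    0.3 ]
```

Request:
step_arm --targets '[{"offset": [-60,12,0],"turn": [0,0,0]},{"offset": [-120,24,0],"turn": [0,0,0]},{"offset": [-180,36,0],"turn": [0,0,0]},{"offset": [-240,48,0],"turn": [0,0,0]},{"offset": [-300,60,0],"turn": [0,0,0]}]'

```text
clock: 1.98
eef_pos: [474.4, 49.6, 604.7]
eef_rot: [-0.0, 0.605, 0.796, 0.0]
force: [0.8, 0.6, -0.1]
width: 0.4
```

```bash
python3 -c "
from h import *
to([602,-207,604],105.2)"
```

```text
1.975 pos [474.4  49.6 604.7] F [ 0.8   0.61 -0.11] w 0.4 J [-0.85  0.06  0.7   1.6  -0.04  1.5   0.12]
[[-0.268  0.963  0.   ]
 [ 0.963  0.268  0.001]
 [ 0.001  0.    -1.   ]]
offset [-281.3   54.2    0.6]
turn [ 0.02 -0.03  0.33]
```

Request:
step_arm --targets '[{"offset": [-60,12,0],"turn": [0,0,0]},{"offset": [-120,24,0],"turn": [0,0,0]},{"offset": [-180,36,0],"turn": [0,0,0]},{"offset": [-240,46,0],"turn": [0,0,0]},{"offset": [-281,54,0],"turn": [0,0,0]}]'

```text
clock: 2.6
eef_pos: [601.8, -207.4, 603.8]
eef_rot: [-0.0, 0.606, 0.795, -0.001]
force: [0.0, 1.0, -0.1]
width: -0.0
```

```bash
python3 -c "
from h import *
to([602,-207,218],105.2)
im,d=capture('wrist');cv2.imwrite('pics/w1.png',im[:,:,::-1])
im,d=capture('scene');cv2.imwrite('pics/s1.png',im[:,:,::-1])"
```

```text
2.6 pos [ 601.8 -207.4  603.8] F [ 0.05  0.99 -0.1 ] w -0.0 J [-0.25  0.45  0.85  1.22 -0.33  1.61  0.81]
[[-0.266  0.964 -0.001]
 [ 0.964  0.266 -0.001]
 [-0.    -0.002 -1.   ]]
offset [  0.4   0.9 385.8]
turn [-0.09  0.01  0.2 ]
```

View pics/w1.png

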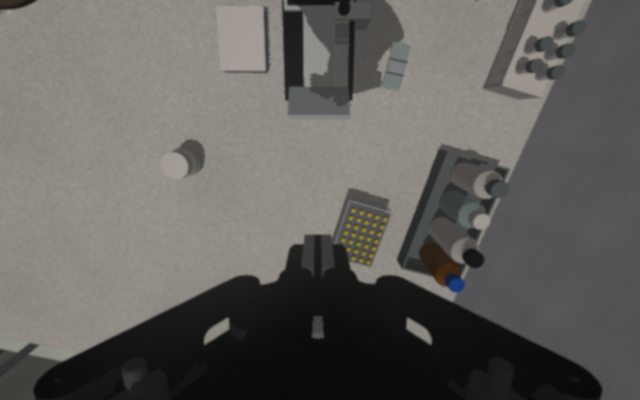

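View pics/s1.png

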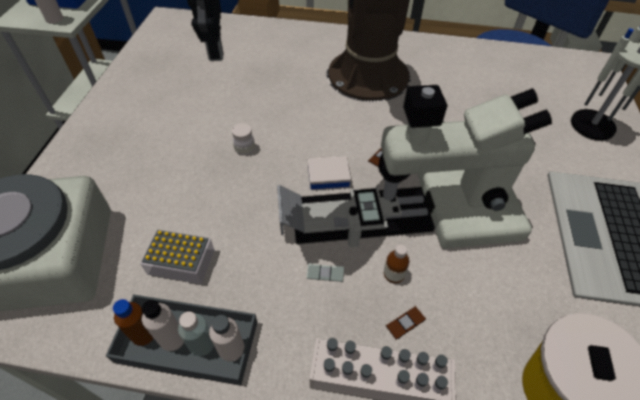

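```bash
python3 -c "
from h import *
im=cv2.imread('pics/w1.png');cv2.imwrite('pics/w1c.png',cv2.resize(im[60:140,260:380],None,fx=6,fy=6,interpolation=cv2.INTER_CUBIC))
c=get_calibration('wrist');print(c['pose'].round(3))"
```

```text
[[ 9.66000e-01 -2.52000e-01 -6.60000e-02  5.83298e+02]
 [ 2.60000e-01  9.30000e-01  2.61000e-01 -1.42802e+02]
 [-4.00000e-03 -2.69000e-01  9.63000e-01  5.71864e+02]
 [ 0.00000e+00  0.00000e+00  0.00000e+00  1.00000e+00]]
```

View pics/w1c.png

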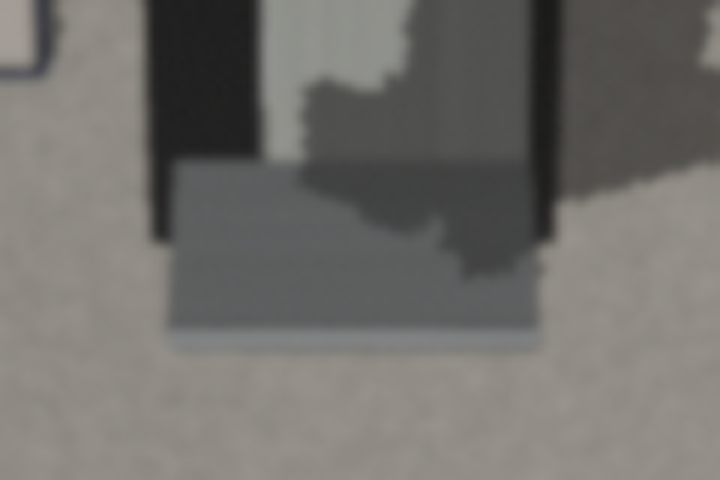

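```bash
python3 -c "
from h import *
c=get_calibration('wrist')
for u,v,z in((288,114.7,76),(350,114.7,76),(288.3,118.3,26),(349,118.3,26)): print(rayz(c,u,v,z).round(1))
"
```

```text
[ 536.2 -155.5   76. ]
[ 631.5 -129.8   76. ]
[ 533.3 -162.6   26. ]
[ 636.4 -134.8   26. ]
```

Request:
step_arm --targets '[{"offset": [0,0,60],"turn": [0,0,0]},{"offset": [0,0,120],"turn": [0,0,0]},{"offset": [0,0,180],"turn": [0,0,0]},{"offset": [0,0,230],"turn": [0,0,0]},{"offset": [0,0,280],"turn": [0,0,0]}]'

```text
clock: 3.32
eef_pos: [601.1, -203.7, 322.9]
eef_rot: [-0.0, 0.605, 0.796, 0.0]
force: [0.8, -0.2, -0.6]
width: 0.2
```

Request:
step_arm --targets '[{"offset": [0,0,40],"turn": [0,0,0]},{"offset": [0,0,80],"turn": [0,0,0]},{"offset": [0,0,104],"turn": [0,0,0]},{"offset": [0,0,104],"turn": [0,0,0]}]'

```text
clock: 3.82
eef_pos: [600.6, -203.6, 218.9]
eef_rot: [-0.002, 0.605, 0.796, -0.001]
force: [0.3, -0.8, 0.7]
width: -0.1
```

```bash
python3 -c "
from h import *
to([600.7,-205,220],105.1)
im,d=capture('wrist');cv2.imwrite('pics/w2.png',im[:,:,::-1])
im,d=capture('top');cv2.imwrite('pics/t2.png',cv2.resize(im[120:240,240:400,::-1],None,fx=5,fy=5))"
```

```text
3.825 pos [ 600.6 -203.6  218.9] F [ 0.28 -0.81  0.71] w -0.1 J [-0.17  0.73  0.65  1.77 -0.57  0.85  1.02]
[[-0.268  0.963 -0.004]
 [ 0.963  0.268  0.001]
 [ 0.002 -0.003 -1.   ]]
offset [-1.3 -0.2 -1.1]
turn [-0.19 -0.13  0.44]
```

View pics/w2.png

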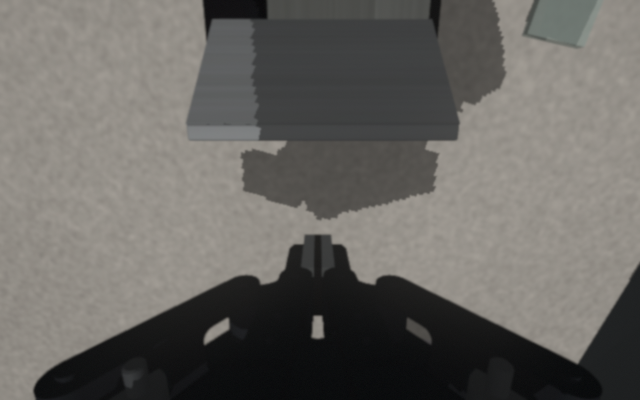

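View pics/t2.png

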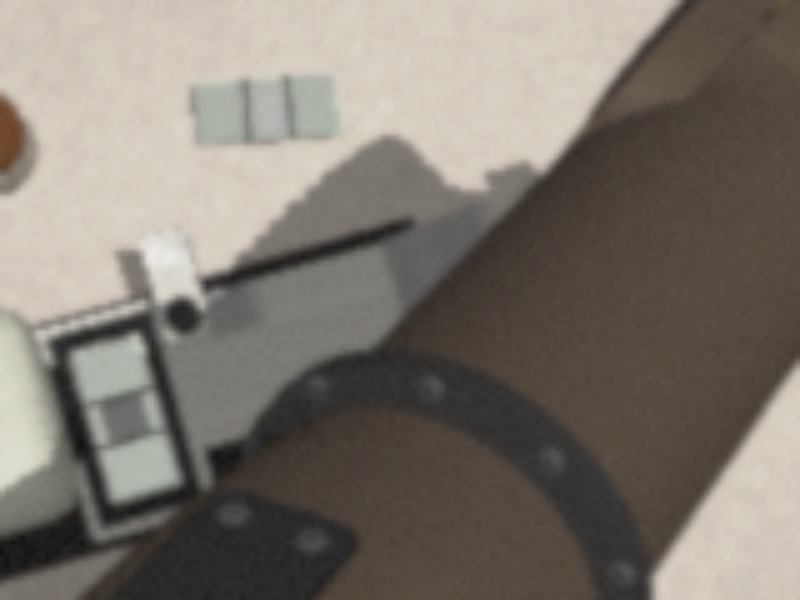

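Request:
step_arm --targets '[{"offset": [10,0,0],"turn": [0,0,0]},{"offset": [20,0,0],"turn": [0,0,0]},{"offset": [30,0,0],"turn": [0,0,0]},{"offset": [40,0,0],"turn": [0,0,0]},{"offset": [40,0,0],"turn": [0,0,0]}]'

```text
clock: 4.55
eef_pos: [590.5, -165.0, 220.7]
eef_rot: [-0.0, 0.605, 0.796, 0.0]
force: [-0.4, -0.2, -0.6]
width: -0.2
```

```bash
python3 -c "
from h import *
st()
im,d=capture('wrist');cv2.imwrite('pics/w3.png',im[:,:,::-1])
im,d=capture('scene');cv2.imwrite('pics/s3.png',cv2.resize(im[130:260,240:420,::-1],None,fx=4,fy=4))"
```

```text
4.55 pos [ 590.5 -165.   220.7] F [-0.37 -0.2  -0.63] w -0.2 J [-0.24  0.7   0.66  1.82 -0.57  0.82  0.98]
[[-0.269  0.963 -0.   ]
 [ 0.963  0.269  0.001]
 [ 0.001 -0.    -1.   ]]
```

View pics/w3.png

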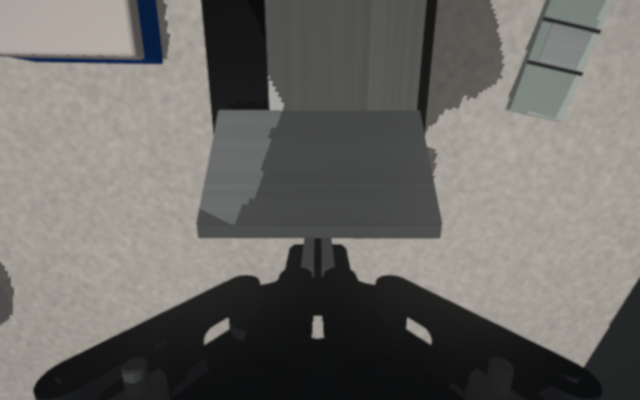

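View pics/s3.png

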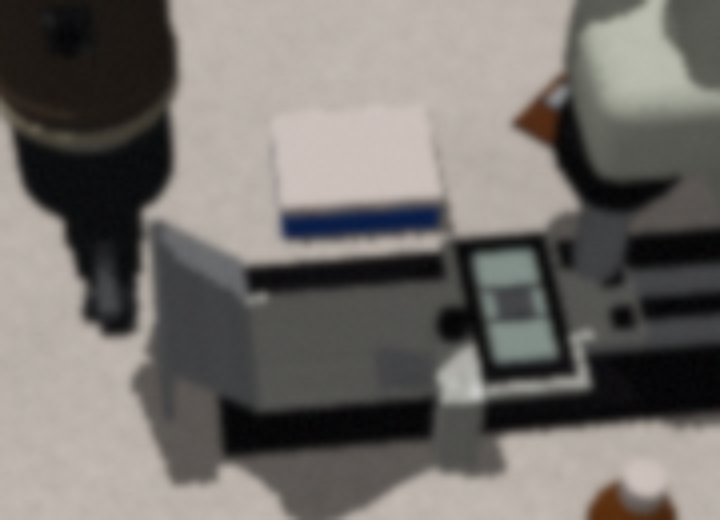

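Request:
step_arm --targets '[{"offset": [3,0,0],"turn": [0,0,0]},{"offset": [6,0,0],"turn": [0,0,0]},{"offset": [6,0,0],"turn": [0,0,0]}]'

```text
clock: 5.03
eef_pos: [589.0, -160.3, 220.6]
eef_rot: [-0.0, 0.605, 0.796, 0.0]
force: [0.1, -0.8, 1.0]
width: 0.3
```

Request:
step_arm --targets '[{"offset": [2,0,0],"turn": [0,0,0]},{"offset": [3,0,0],"turn": [0,0,0]},{"offset": [3,0,0],"turn": [0,0,0]}]'

```text
clock: 5.4
eef_pos: [588.2, -157.5, 220.7]
eef_rot: [-0.0, 0.605, 0.796, 0.0]
force: [-0.3, 0.3, 0.1]
width: -0.0
```

Request:
step_arm --targets '[{"offset": [2,0,0],"turn": [0,0,0]},{"offset": [3,0,0],"turn": [0,0,0]},{"offset": [3,0,0],"turn": [0,0,0]}]'

```text
clock: 5.78
eef_pos: [587.4, -155.0, 220.8]
eef_rot: [0.0, 0.605, 0.796, -0.0]
force: [0.5, -3.3, -1.4]
width: -0.1
```

```bash
cat >> h.py <<'E'
def track(tag):
    s,R=st()
    for n in('top','scene'):
        im,_=capture(n);np.save(f'{n}_{tag}.npy',im)
        a=np.load(f'{n}0.npz')['im']
        cv2.imwrite(f'pics/{n}_{tag}.png',cv2.resize((im[150:240,230:310] if n=='top' else im[160:250,300:420])[:,:,::-1],None,fx=6,fy=6,interpolation=cv2.INTER_CUBIC))
E
python3 -c "
from h import *
track('a')"
```

```text
5.775 pos [ 587.4 -155.   220.8] F [ 0.5  -3.34 -1.41] w -0.1 J [-0.26  0.69  0.66  1.84 -0.57  0.81  0.96]
[[-0.267  0.964  0.   ]
 [ 0.964  0.267 -0.001]
 [-0.001  0.    -1.   ]]
```

View pics/top_a.png

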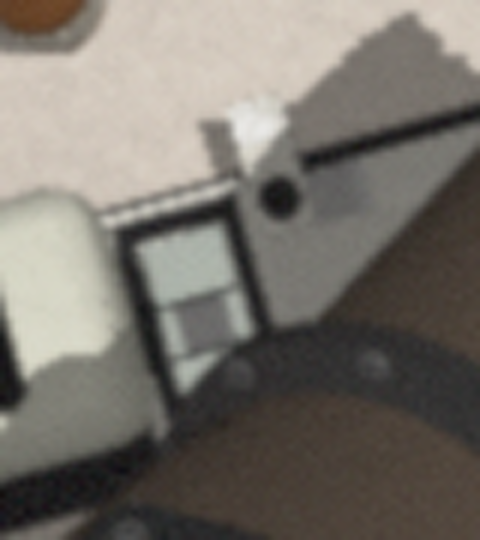

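View pics/scene_a.png

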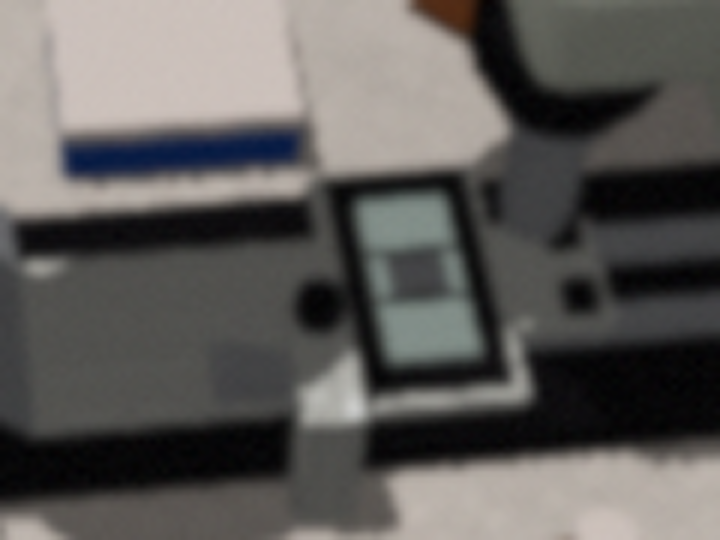

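Request:
step_arm --targets '[{"offset": [4,0,0],"turn": [0,0,0]},{"offset": [8,0,0],"turn": [0,0,0]},{"offset": [12,0,0],"turn": [0,0,0]},{"offset": [16,0,0],"turn": [0,0,0]},{"offset": [20,0,0],"turn": [0,0,0]}]'

```text
clock: 6.5
eef_pos: [582.2, -136.8, 220.9]
eef_rot: [0.001, 0.606, 0.796, -0.001]
force: [4.4, -8.7, -5.4]
width: 0.4
```

Request:
step_arm --targets '[{"offset": [4,0,0],"turn": [0,0,0]},{"offset": [8,0,0],"turn": [0,0,0]},{"offset": [12,0,0],"turn": [0,0,0]},{"offset": [16,0,0],"turn": [0,0,0]},{"offset": [16,0,0],"turn": [0,0,0]}]'

```text
clock: 7.12
eef_pos: [577.8, -120.2, 220.8]
eef_rot: [0.0, 0.605, 0.796, -0.0]
force: [1.5, -4.2, -1.0]
width: -0.0
```

```bash
python3 -c "
from h import *
track('b')"
```

```text
7.125 pos [ 577.8 -120.2  220.8] F [ 1.46 -4.22 -1.02] w -0.0 J [-0.33  0.67  0.67  1.88 -0.57  0.79  0.92]
[[-0.267  0.964  0.   ]
 [ 0.964  0.267 -0.001]
 [-0.001  0.    -1.   ]]
```

View pics/scene_b.png

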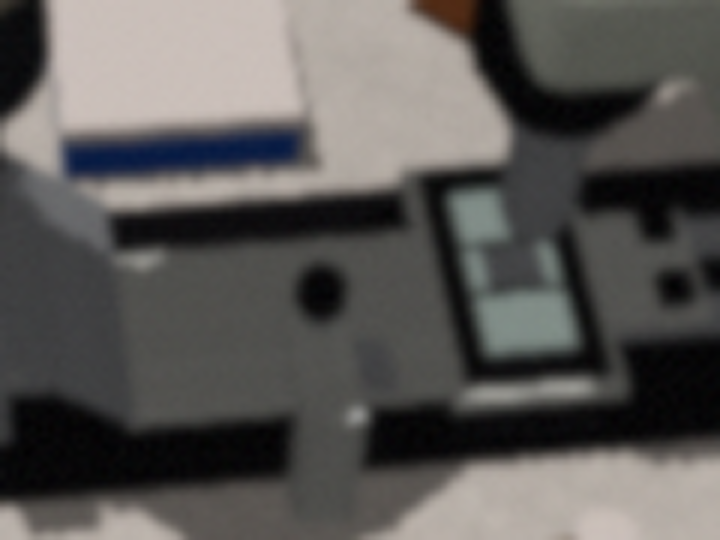

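Request:
step_arm --targets '[{"offset": [3,0,0],"turn": [0,0,0]},{"offset": [6,0,0],"turn": [0,0,0]},{"offset": [9,0,0],"turn": [0,0,0]},{"offset": [12,0,0],"turn": [0,0,0]},{"offset": [12,0,0],"turn": [0,0,0]}]'

```text
clock: 7.85
eef_pos: [574.6, -108.8, 220.8]
eef_rot: [0.0, 0.605, 0.796, -0.0]
force: [1.7, -6.0, -1.6]
width: -0.3
```

```bash
python3 -c "
from h import *
track('c')"
```

```text
7.85 pos [ 574.6 -108.8  220.8] F [ 1.71 -5.99 -1.6 ] w -0.3 J [-0.35  0.66  0.67  1.9  -0.57  0.78  0.9 ]
[[-0.267  0.964  0.   ]
 [ 0.964  0.267 -0.001]
 [-0.001  0.    -1.   ]]
```

View pics/scene_c.png

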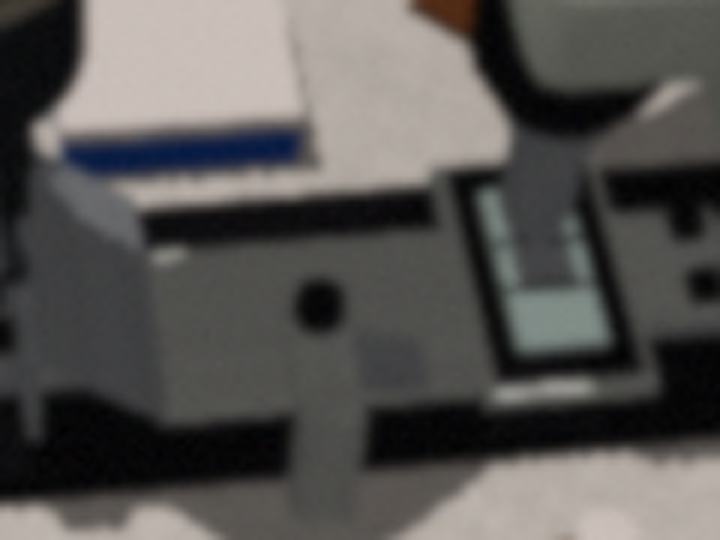

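View pics/top_c.png

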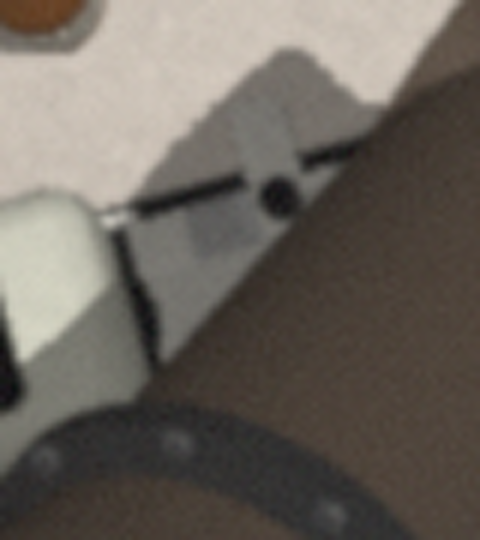

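Request:
step_arm --targets '[{"offset": [-3,0,0],"turn": [0,0,0]},{"offset": [-6,0,0],"turn": [0,0,0]},{"offset": [-9,0,0],"turn": [0,0,0]},{"offset": [-12,0,0],"turn": [0,0,0]},{"offset": [-15,0,0],"turn": [0,0,0]}]'

```text
clock: 8.57
eef_pos: [578.5, -122.4, 220.5]
eef_rot: [-0.001, 0.605, 0.796, 0.0]
force: [-0.4, 0.8, 0.1]
width: -0.0
```

```bash
python3 -c "
from h import *
track('d')
im,d=capture('wrist');cv2.imwrite('pics/w4.png',im[:,:,::-1])"
```

```text
8.575 pos [ 578.5 -122.4  220.5] F [-0.38  0.75  0.1 ] w -0.0 J [-0.32  0.67  0.66  1.88 -0.57  0.79  0.92]
[[-0.268  0.963 -0.001]
 [ 0.963  0.268  0.001]
 [ 0.001 -0.    -1.   ]]
```

View pics/scene_d.png

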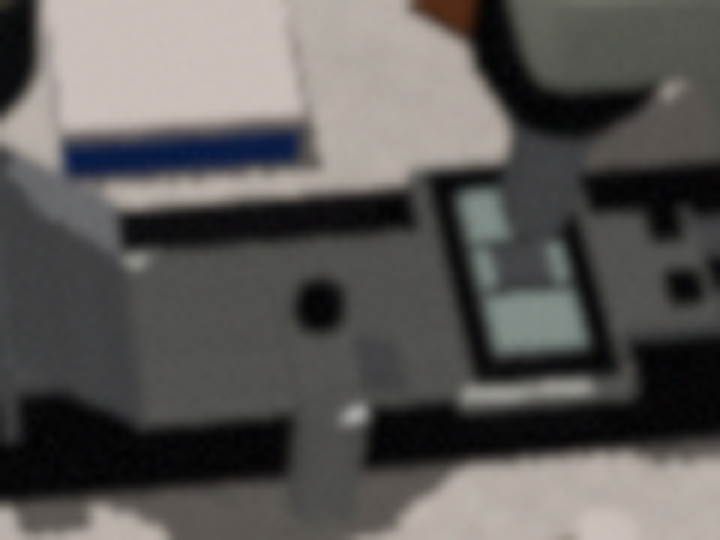

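View pics/w4.png

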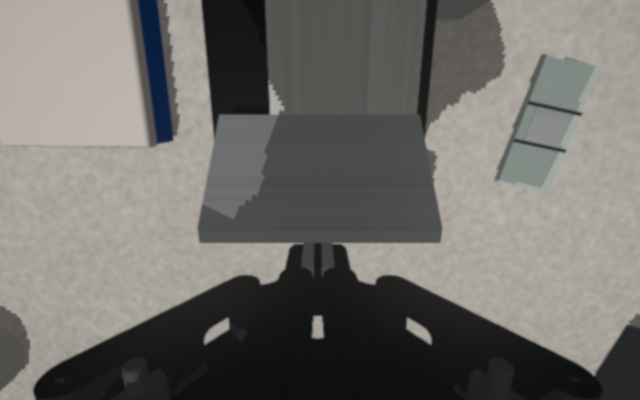

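Request:
step_arm --targets '[{"offset": [-20,0,0],"turn": [0,0,0]},{"offset": [-40,0,0],"turn": [0,0,0]},{"offset": [-60,0,0],"turn": [0,0,0]},{"offset": [-80,0,0],"turn": [0,0,0]},{"offset": [-80,0,0],"turn": [0,0,0]}]'

```text
clock: 9.35
eef_pos: [599.9, -202.6, 220.8]
eef_rot: [0.001, 0.606, 0.795, -0.0]
force: [0.1, -0.6, 0.2]
width: -0.1
```

Request:
step_arm --targets '[{"offset": [0,0,-50],"turn": [0,0,0]},{"offset": [0,0,-100],"turn": [0,0,0]},{"offset": [0,0,-150],"turn": [0,0,0]},{"offset": [0,0,-150],"turn": [0,0,0]},{"offset": [0,0,-150],"turn": [0,0,0]}]'

```text
clock: 9.98
eef_pos: [599.8, -199.1, 370.1]
eef_rot: [-0.001, 0.605, 0.796, 0.0]
force: [0.3, 0.3, -0.0]
width: -0.0
```

```bash
python3 -c "
from h import *
track('e')
im=np.load('scene_e.npy');cv2.imwrite('pics/sef.png',im[:,:,::-1])"
```

```text
9.975 pos [ 599.8 -199.1  370.1] F [ 0.28  0.31 -0.02] w -0.0 J [-0.26  0.56  0.78  1.64 -0.43  1.12  0.9 ]
[[-0.268  0.963 -0.001]
 [ 0.963  0.268  0.001]
 [ 0.001 -0.    -1.   ]]
```

View pics/scene_e.png

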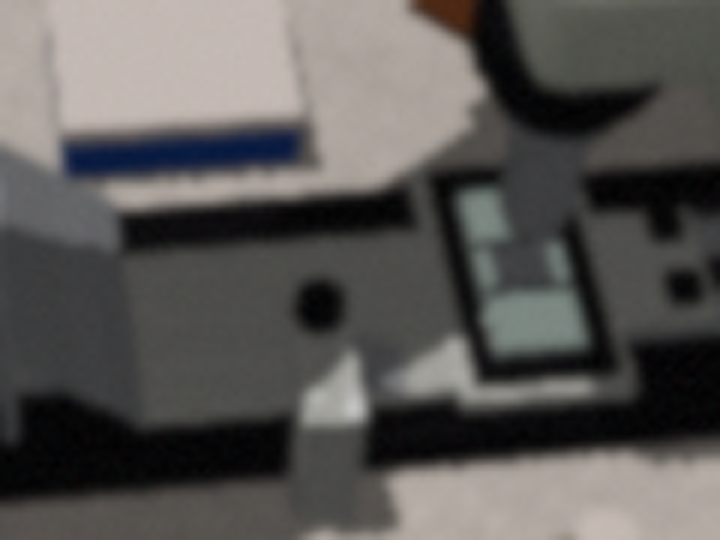

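View pics/sef.png

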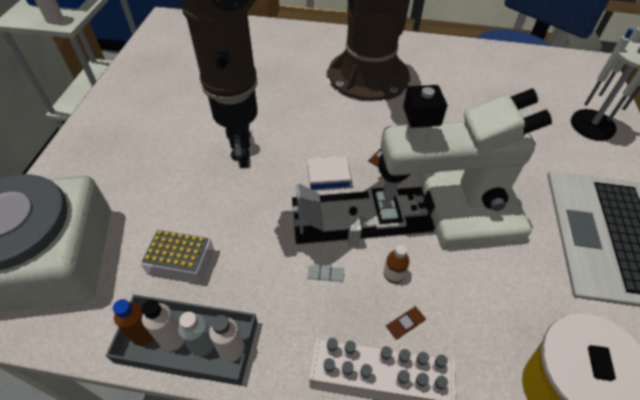

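The carriage hasn't moved since I let it go: the nest is at (525,268) in the crop in both pictures. The pin is down at (320,304), the chamber is seated under the objective and the arm is clear.

```bash
python3 -c "
from h import *
print(ctrl.finish_job())"
```

```text
the job is handed in; nothing more can be done
None
```

The carriage is latched on the stop pin with the chamber under the objective, and I handed the job in at about 10 s on the robot's clock.

- **Push:** With the fingers shut, I pushed the plate in to about 48–50 mm of travel, judged from the arm's movement and the camera pictures. That is past the 43–46 mm where the pin drops and well short of the 66 mm end stop. The force at the end of that push was about 6 N. The highest reading I saw was about 11 N, midway in.
- **Pin:** In the scene camera picture the pin rose as the tooth passed under it. It was back at its original height before I let go.
- **Release:** I backed off slowly. The carriage sprang back a few mm and held, with the wrist force at about zero and a visible gap between fingertips and plate.
- **Last checks:** A picture 1.4 s later shows the carriage unmoved, the pin down and the chamber still in its nest. By eye, the other things on the bench are where they were, and the arm is well clear.

No check failed. The cameras disagreed by about 3–6 mm on the plate's position, so I found the contact point by force instead. I checked the latched position by eye and did not measure it against the exact 42 mm.

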